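Hang the dipped pendants up to dry

ROBOT

A 6-joint arm with a two-finger parallel gripper is mounted at the origin on the work surface. World frame = base frame: x ahead of the robot, y to its left, z up, the work surface at z = 0. Lengths are in m, angles in rad, forces in N, time in s.
With the tool pointing down it reaches from about 0.275 to 0.725 m from the base axis. Payload 15.9 kg.
Tool frame: the origin (TCP) lies between the finger pads; the fingertips stand 11 mm ahead of it and the grasp point (between the pads) lies 8 mm behind it; z points along the fingers, y is the line along which they close (so a half turn about z gives the same grasp; the last joint's range is limited). The gripper opens to 85 mm and grips with 20 to 120 N. Pads are 22 mm wide; open, the fingers measure 114 mm over their backs; the gripper's body (76 mm by 85 mm) begins 54 mm behind the grasp point. The pads swing forward as they close: fully open they stand 13 mm farther back than shut.
Start: joints at [1.282, 0.213, -0.034, 1.323, 0, 1.571], TCP at [0.142, 0.479, 0.242] pointing down, gripper open.
Joint ranges: [-2.98, 2.98], [-0.74, 1.72], [-1.14, 1.35], [-2.1, 2.04], [-1.57, 1.44], [-3.14, 3.14]. Speed limits (rad/s): [1.89, 1.89, 2.39, 2.57, 3.14, 3.14].

INTERFACE

Orientations are given as a rotation vector (axis times angle).
In Python, from workcell import env, cams gives the robot as it stands.
- The arm moves only by the tool drive_tool, never from a script. Its arguments are lists of equal length, an entry for each row: "xyz": the shift along the world's x, y, z in cm, a list of three; "turn": the turn about the world's z in degrees; "grip": the finger opening in cm, from 0 to 8.54. A call has 1 to 10 rows; each row is the pose to reach, as a shift and turn from the pose commanded when the call began; what a row does not reach only later rows make up. A row lasts 1/10 s, in which the tool goes at most 50 mm and 8.59 degrees, less where a joint would pass 70% of its speed; a pose out of reach is approached as far as the arm can. A call with a gripper value outside its range is refused whole. The fingers move at their own pace and stop on an object; "squeeze" is the grip in N (left out, the last holds). Time passes only in rows, so rows that repeat a pose let the fingers close. It gives the time, the measured TCP pose, the force, the opening and the grip force at its end, in the units of the state.
- env.read_state(): the state, without advancing time (a new reading comes with each control period).
- cams.grab_frame(name): name is "scene" or "top" or "wrist"; returns a dict with "img" (400x640x3 uint8, red, green, blue), "vfov" (degrees; the focal length in pixels is half the picture's height over the tangent of half this angle, whatever the lens; pixels are square), "cx", "cy" (the principal point, pixels), "R" (3x3) and "t" (3): a world point X has camera coordinates R X + t; the wrist camera has in their place "T_tool_cam" (4x4, takes a point from camera to tool coordinates, whose origin is the TCP and whose axes are the flange's). Camera axes: x right, y down, z forward; pixel columns grow to the right and rows downward; lengths in m; the calibration is good to about 2 mm. The wrist camera is an equidistant fisheye: a pixel r from the principal point sees the ray r / f radians off the axis. A picture is of the moment at which its call begins: read the wrist's pose just before it. There is no depth.
- env.sign_off(): hands the job in; it is judged then, once.
The state is a dict: "clock": time; "joint_positions": joint angles; "dq": joint speeds; "tau": joint torques, N m; "tool_pos": TCP position; "eef_rot": TCP orientation; "ft_force": force on the tool from outside, world axes, zero at the start; "ft_torque": the same for the moment, N m; "opening": finger opening in m; "finger_force": force on a finger pad.
Only numpy, scipy, OpenCV 4.12 (cv2) and the standard library are available. Lean on these libraries where they do the work, as an engineer would, in place of code of your own. Each camera call takes 0.05 s, during which the arm holds its last target. There are 200 camera calls.

TASK

The glazed pendants in the wire basket have finished draining and must go up to dry on the red drying stand. First roll the rolling pin along the table out of the way until it rests along the side of the plaster slab, then slide the yellow drip tray squarely under the middle of the drying stand's empty prongs. Then lift the basket off the blue draining stand, carry it across level with all three pendants in it, without setting it down or letting it bump into anything below, and leave it hanging still on both red prongs over the tray, without disturbing the other things on the table.

Things in the scene. Friction and masses are not known exactly. Their poses are not given: they have to be found in the camera images.
- pin_center (a point): Centre of the rolling pin: a loose plain beech cylinder, 48 mm in diameter, 260 mm long, 0.3 kg, lying on the table in front of and partly under the drying stand's prongs. Its x axis runs along the pin; it rolls across that axis (towards the slab) and stops by itself soon after it is let go.
- slab_face (a point): Middle of the side face of the fixed plaster wedging slab (white block, 300 mm long along x, 160 mm wide along y, 48 mm high) that faces the rolling pin, 24 mm above the table. x runs along that face, y points into the slab (away from the pin): a pin lying along the face has its centre 24 mm from it, at -y.
- tray_mid (a point): Centre of the yellow drip tray, half-way up (18 mm above its underside): open tray, 240 mm along x by 200 mm along y, 36 mm high, walls and floor 4 mm thick, 0.26 kg, loose on the table. Its near wall (towards -x, towards the robot) has its mid-plane 118 mm from the centre and can be pinched from above.
- basket_grip (a point): Centre of the basket's wooden grip: a round sleeve 18 mm in diameter, 56 mm long along y, on a rigid wire bail (6 mm wire, along y for 57 mm either side of this point, then straight down). The basket below is 90 mm along x, 126 mm along y, its rim 102 mm and underside 150 mm below this point; 0.2 to 0.35 kg. The bare wire rests on two prongs, one each side of the grip.
- basket_floor (a point): Middle of the basket's inner floor, 146 mm below the grip's centre; z is the basket's upright axis. Three loose pendants lie on it behind 44 mm high walls.
- pendant1_mid (a point): Centre of a loose round glazed pendant (blue, 36 mm in diameter, 8 mm thick) in the basket.
- pendant2_mid (a point): The same, brown.
- pendant3_mid (a point): The same, green.
- drain_seat (a point): Blue draining stand (fixed): where the grip's centre lies while the basket hangs on it, 269 mm above the table; a white basin 60 mm high stands below. Made just like the drying stand.
- dry_seat (a point): Red drying stand, empty at first: where the grip's centre lies when the basket hangs on it, 269 mm above the table. Axes are those of the hanging basket: x points back to the post, -x is the open side from which the bail goes on and off, lifted over the upturned tips.
- dry: The fixed red drying stand, origin on the table below the seat. Two parallel prongs of 8 mm rod, at y = -45 and +45 mm, come from a cross bar and post at x = 195 mm towards -x. Each has a dip for the wire at x = 0; its tip ends at x = -24 mm, 15 mm above the seat's height; from x = 26 mm back the rod's top is 17 mm above it. Base plate from x = 160 mm. Both prongs go inside the bail's uprights.
- basin: White basin, 148 mm across, 60 mm high, fixed under the draining stand.
- table: The white table.
- mug: Green mug, 80 mm across, 90 mm high: leave alone.
- cup: Dark blue cup, 76 mm across, 85 mm high: leave alone.
- loop_tool: Loop tool for clay, 150 mm long, lying on the table: leave alone.
- knife: Red-handled hand tool, 150 mm long, lying on the table: leave alone.
- cutter: Steel ring cutter, 60 mm across, 25 mm high: leave alone.

How it is judged:
By the outcome, as a careful person would: the job done as asked, in the order asked, and still so for the second after the job is handed in, with the robot touching nothing.
It also fails if it takes over 69 s, if anything falls off the work surface, if the arm or the gripper's body presses on something with over 40 N, if the wrist force passes 120 N, or if a joint passes its speed limit or range.

## Working session

There is one attempt and no reset: what is moved stays moved. The work goes in short steps, Python scripts to look and compute and a tool call to move; the robot and the scene stay as the last step left them, time stands still between calls to the robot, and variables do not carry over. Pictures are saved under pics/ and viewed, at most 10 in all, crops included, and the job is handed in when it is done.

Besides the shell and the picture viewer there is one more tool, called after "Emit:" in YAML: its name, and indented under it one key for each argument. drive_tool: Moves the arm, as the interface text tells. Its arguments: {"type":"object","properties":{"xyz":{"type":"array","items":{"type":"array","items":{"type":"number"}}},"turn":{"type":"array","items":{"type":"number"}},"grip":{"type":"array","items":{"type":"number"}},"squeeze":{"type":"number"}},"required":["xyz","turn","grip"]}

```bash
ls; mkdir -p pics; cat > h.py <<'E'
import numpy as np, cv2, pickle
from workcell import env, cams
def grab(n,name=None):
    s=env.read_state(); f=cams.grab_frame(n); f['s']=s
    if name:
        cv2.imwrite(f'pics/{name}.png',f['img'][:,:,::-1]); pickle.dump(f,open(f'pics/{name}.pkl','wb'))
    return f
def load(n): return pickle.load(open(f'pics/{n}.pkl','rb'))
def cam(f):
    if 'R' in f: return np.array(f['R']),np.array(f['t'])
    T=np.eye(4); T[:3,:3]=cv2.Rodrigues(np.array(f['s']['eef_rot'],float))[0]; T[:3,3]=f['s']['tool_pos']
    M=np.linalg.inv(T@np.array(f['T_tool_cam'])); return M[:3,:3],M[:3,3]
def foc(f): return 200/np.tan(np.radians(f['vfov'])/2)
def ray(f,p):
    R,t=cam(f); F=foc(f); d=np.array([p[0]-f['cx'],p[1]-f['cy']])
    if 'R' in f: v=np.array([d[0]/F,d[1]/F,1])
    else:
        r=np.hypot(*d)+1e-9; a=r/F; v=np.array([*(np.sin(a)*d/r),np.cos(a)])
    return -R.T@t, R.T@v/np.linalg.norm(v)
def onz(f,p,z):
    o,d=ray(f,p); return o+d*(z-o[2])/d[2]
def proj(f,X):
    R,t=cam(f); c=R@np.array(X,float)+t; F=foc(f)
    if 'R' in f: return np.array([f['cx']+F*c[0]/c[2],f['cy']+F*c[1]/c[2]])
    r=np.hypot(c[0],c[1]); a=np.arctan2(r,c[2]); return np.array([f['cx'],f['cy']])+F*a*c[:2]/r
def tri(*fp):
    A=np.zeros((3,3)); b=np.zeros(3)
    for f,p in fp:
        o,d=ray(f,p); P=np.eye(3)-np.outer(d,d); A+=P; b+=P@o
    X=np.linalg.solve(A,b); return X,[np.round(proj(f,X)-p,1) for f,p in fp]
E
python3 - <<'E'
from h import *
np.set_printoptions(precision=3,suppress=True)
for n in ['scene','top','wrist']:
    f=grab(n,n); R,t=cam(f); print(n,f['vfov'],-R.T@t,R[2])
a=cv2.imread('pics/scene.png');b=cv2.imread('pics/top.png')
E
```

```text
pics
scene 45.61644933479193 [ 1.34  -0.759  1.165] [-0.525  0.492 -0.695]
top 42.93105894308587 [ 0.35  -0.049  1.818] [ 0.127 -0.007 -0.992]
wrist 65.70646984690485 [0.071 0.501 0.374] [ 0.286 -0.088 -0.954]
```

View pics/scene.png

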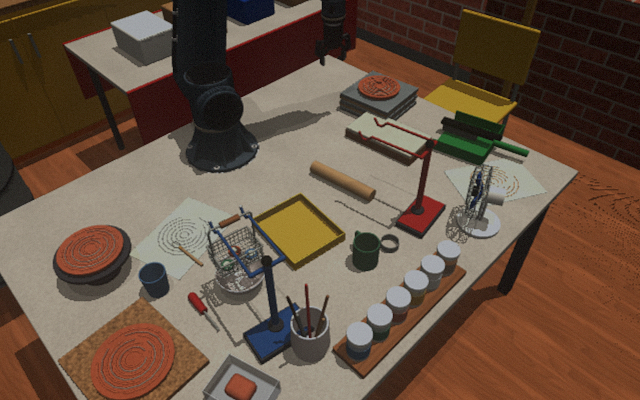

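View pics/top.png

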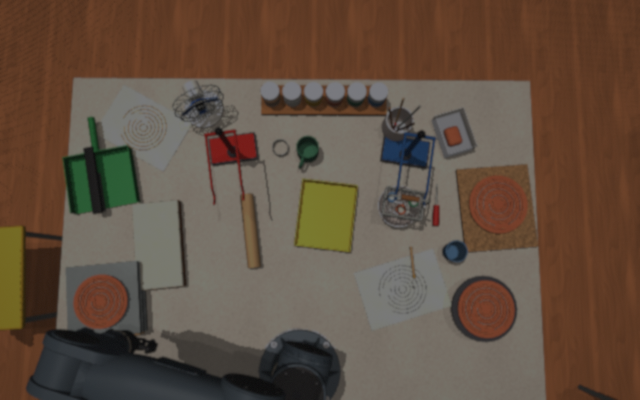

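The scene shows the blue stand with the basket near (240,250), tray (298,230), pin (342,180), red stand prongs (375,130)–(425,150) and slab (388,137). In the top view (+x up, +y left) the pin is at (251,231), slab (158,245), tray (327,216), red prongs (212/240,165–200) and basket (403,208).

```bash
python3 - <<'E'
from h import *
np.set_printoptions(precision=3,suppress=True)
s=cv2.imread('pics/scene.png');t=cv2.imread('pics/top.png')
def crop(im,x0,y0,w,h,k):
    c=cv2.resize(im[y0:y0+h,x0:x0+w],None,fx=k,fy=k,interpolation=cv2.INTER_CUBIC)
    c=np.clip(c.astype(float)*1.5,0,255).astype(np.uint8)
    for x in range(-(-x0//10)*10,x0+w,10):
        cv2.line(c,((x-x0)*k,0),((x-x0)*k,12 if x%50 else 25),(255,0,255),1)
    for y in range(-(-y0//10)*10,y0+h,10):
        cv2.line(c,(0,(y-y0)*k),(12 if y%50 else 25,(y-y0)*k),(255,0,255),1)
    return c
A=np.zeros((600,800,3),np.uint8)
A[:,:400]=crop(t,190,120,100,150,4); A[:,400:]=crop(s,360,105,80,120,5)
B=np.zeros((600,800,3),np.uint8)
B[:,:400]=crop(t,370,125,80,120,5); B[:,400:]=crop(s,195,190,100,150,4)
cv2.imwrite('pics/A.png',A);cv2.imwrite('pics/B.png',B)
f=load('top'); g=load('scene')
def blob(f,lo,hi,box):
    h=cv2.cvtColor(f['img'],cv2.COLOR_RGB2HSV); m=cv2.inRange(h,lo,hi); k=np.zeros_like(m); x0,y0,x1,y1=box; k[y0:y1,x0:x1]=m[y0:y1,x0:x1]
    k=cv2.morphologyEx(k,cv2.MORPH_OPEN,np.ones((3,3)))
    c=max(cv2.findContours(k,0,2)[0],key=cv2.contourArea); r=cv2.minAreaRect(c); return cv2.boxPoints(r),cv2.contourArea(c)
for nm,lo,hi,box,z in [('tray',(22,150,60),(35,255,255),(280,165,370,265),.036),('pin',(8,70,70),(25,255,255),(230,185,270,275),.024),('slab',(15,10,130),(60,70,255),(125,190,192,295),.048)]:
    try:
        p,a=blob(f,lo,hi,box); X=np.array([onz(f,q,z) for q in p]); print(nm,p.round(1).tolist(),X[:,:2].tolist(),X.mean(0),np.linalg.norm(np.diff(X,axis=0),axis=1))
    except Exception as e: print(nm,e)
h=cv2.cvtColor(f['img'],cv2.COLOR_RGB2HSV)
for p in [(160,245),(251,230),(180,290),(200,250)]: print(p,h[p[1],p[0]])
E
```

```text
tray [[294.8999938964844, 244.8000030517578], [302.29998779296875, 179.8000030517578], [356.6000061035156, 186.0], [349.20001220703125, 251.10000610351562]] [[0.4315311479890112, 0.020398648438806302], [0.6622260061629588, -0.0036966456049120078], [0.6409214048115262, -0.1966270506937624], [0.4107537182956558, -0.16940955446867179]] [ 0.536 -0.087  0.036] [0.232 0.194 0.232]
pin [[239.5, 194.5], [251.89999389648438, 193.10000610351562], [259.79998779296875, 266.70001220703125], [247.39999389648438, 268.0]] [[0.6100501763256931, 0.2196516102346196], [0.6150705232724278, 0.17555154885076688], [0.3552831792237275, 0.14263695303161075], [0.3504841201784243, 0.185956477024591]] [0.483 0.181 0.024] [0.044 0.262 0.044]
slab max() iterable argument is empty
(160, 245) [ 30  23 121]
(251, 230) [ 16 115 118]
(180, 290) [ 18  36 119]
(200, 250) [ 20  32 120]
```

View pics/A.png

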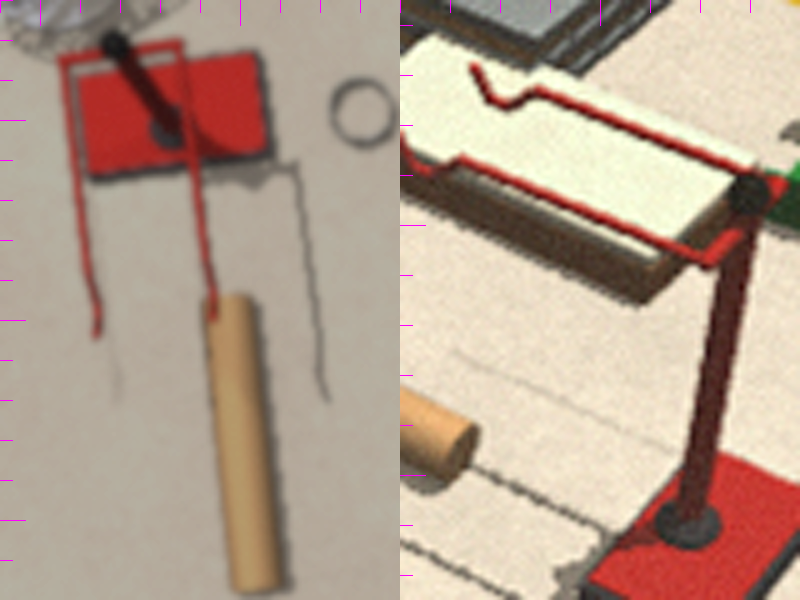

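View pics/B.png

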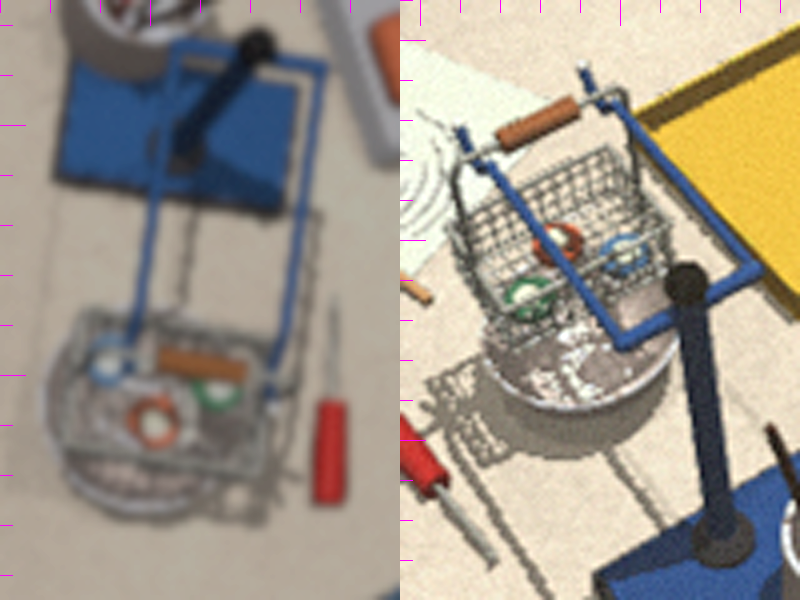

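A: red prong tips (top) at (214.3,204.3) and (243.5,200), corners (206,135) and (235.3,131); in the scene, far tip (374.8,118.2), dips (379.4,125.8)/(365,139.4), near corner (421.6,157.6). B: grip centre at top (410.4,198), scene (229.5,220.8); blue corners top (405.6,134.4)/(434,138.4), scene (284.3,257)/(250.5,275.5).

```bash
python3 - <<'E'
from h import *
np.set_printoptions(precision=3,suppress=True)
f=load('top'); g=load('scene')
for n,a,b in [('tip+',(214.25,204.25),(374.8,118.2)),('corn-',(235.25,131),(421.6,157.6)),('corn+',(206,135),(437,141.6)),('grip',(410.4,198),(229.5,220.75)),('gripA+',(402,196.6),(239.25,216.5)),('gripB-',(419,199.4),(220,224.5)),('bc+',(405.6,134.4),(284.25,257)),('bc-',(434,138.4),(250.5,275.5))]:
    print(n,*tri((f,a),(g,b)))
print('tips z.284', onz(f,(214.25,204.25),.284-.004),onz(f,(243.5,200),.28))
for z in(.269,): print('dip scene', onz(g,(379.4,125.8),z-.005),onz(g,(365,139.4),z-.005))
# slab edge profile
gr=f['img'].astype(float).mean(2)
for r in range(205,290,12):
    print(r,[int(v) for v in gr[r-1:r+2,172:196].mean(0)])
print([ (c,[int(v) for v in gr[194:210,c-1:c+2].mean(1)],[int(v) for v in gr[280:298,c-1:c+2].mean(1)]) for c in (150,170)])
E
```

```text
tip+ [0.543 0.258 0.281] [array([-0.4, -0.3]), array([-0.5,  0.1])]
corn- [0.772 0.2   0.282] [array([-0.3, -0.3]), array([-0.4,  0.1])]
corn+ [0.76  0.29  0.284] [array([-0.6, -0.7]), array([-0.9,  0.2])]
grip [ 0.567 -0.342  0.27 ] [array([-0.2, -0.1]), array([-0.3,  0. ])]
gripA+ [ 0.571 -0.315  0.27 ] [array([-0.5, -0.3]), array([-0.7,  0.1])]
gripB- [ 0.562 -0.368  0.273] [array([-0.2, -0.1]), array([-0.2,  0. ])]
bc+ [ 0.765 -0.328  0.282] [array([-0.5, -0.3]), array([-0.7,  0.1])]
bc- [ 0.751 -0.417  0.283] [array([0., 0.]), array([ 0., -0.])]
tips z.284 [0.543 0.257 0.28 ] [0.556 0.169 0.28 ]
dip scene [0.567 0.257 0.264] [0.582 0.171 0.264]
205 [117, 117, 117, 116, 110, 92, 62, 36, 35, 51, 68, 87, 104, 111, 112, 111, 111, 111, 111, 112, 112, 112, 112, 113]
217 [117, 117, 117, 117, 115, 105, 81, 51, 32, 39, 56, 73, 92, 106, 111, 112, 112, 113, 112, 112, 112, 112, 112, 113]
229 [118, 118, 118, 117, 117, 112, 97, 68, 41, 31, 44, 61, 73, 87, 103, 111, 112, 112, 112, 112, 112, 113, 112, 112]
241 [117, 117, 117, 117, 117, 116, 112, 97, 67, 39, 31, 46, 65, 84, 103, 111, 113, 113, 1
[... 156 characters left out ...]
 117, 117, 117, 117, 117, 117, 115, 107, 85, 56, 34, 34, 51, 68, 86, 104, 112, 114, 114, 115, 114, 114, 114]
277 [117, 117, 117, 116, 117, 117, 117, 116, 115, 104, 77, 49, 32, 39, 56, 73, 90, 106, 111, 112, 113, 113, 114, 114]
289 [101, 101, 101, 100, 99, 100, 102, 106, 108, 108, 110, 110, 109, 109, 110, 110, 111, 112, 112, 113, 113, 113, 113, 114]
[(150, [113, 112, 112, 112, 113, 112, 111, 108, 106, 111, 116, 117, 117, 117, 117, 117], [117, 116, 116, 116, 116, 116, 116, 111, 97, 78, 74, 81, 84, 85, 82, 78, 76, 76]), (170, [114, 114, 114, 113, 113, 109, 109, 113, 116, 117, 118, 117, 118, 117, 117, 117], [116, 117, 117, 117, 116, 112, 99, 82, 84, 101, 110, 112, 112, 111, 111, 112, 112, 112])]
```

```bash
python3 - <<'E'
from h import *
np.set_printoptions(precision=3,suppress=True)
f=load('top'); s=f['s']
R=cv2.Rodrigues(np.array(s['eef_rot'],float))[0]; print(R, 'yaw of tool y',np.degrees(np.arctan2(R[1,1],R[0,1])), s['tool_pos'],s['joint_positions'],s['ft_force'],s['opening'])
a=onz(f,(177.6,205),.048);b=onz(f,(182.1,277),.048); d=a-b; print('slab edge',a,b,np.degrees(np.arctan2(d[1],d[0])))
print('slab ends',onz(f,(177,200.3),.048),onz(f,(182.7,286.5),.048))
print('mug,cutter', onz(f,(307,150),.05),onz(f,(280,148),.02),'basin',onz(f,(403,208),.06),'cup',onz(f,(455,252),.05))
E
```

```text
[[-0.959  0.285 -0.   ]
 [ 0.285  0.959 -0.001]
 [-0.    -0.001 -1.   ]] yaw of tool y 73.45176339198852 [0.142 0.479 0.242] [ 1.282  0.213 -0.035  1.323 -0.     1.571] [0.    0.183 0.288] 0.0854522775827295
slab edge [0.568 0.432 0.048] [0.319 0.406 0.048] 5.775886716912614
slab ends [0.585 0.434 0.048] [0.287 0.403 0.048]
mug,cutter [ 0.767 -0.02   0.05 ] [0.781 0.078 0.02 ] basin [ 0.56  -0.356  0.06 ] cup [ 0.409 -0.536  0.05 ]
```

Emit:
drive_tool:
  xyz:
    - [30.8,-37.4,-9]
    - [30.8,-37.4,-9]
    - [30.8,-37.4,-9]
    - [30.8,-37.4,-9]
    - [30.8,-37.4,-9]
    - [30.8,-37.4,-9]
    - [30.8,-37.4,-9]
    - [30.8,-37.4,-9]
    - [30.8,-37.4,-9]
    - [30.8,-37.4,-9]
  turn: [-66,-66,-66,-66,-66,-66,-66,-66,-66,-66]
  grip: [7,7,7,7,7,7,7,7,7,7]

```text
clock: 1.15
tool_pos: [0.4514, 0.103, 0.1518]
eef_rot: [2.074, 2.36, -0.0]
ft_force: [0.8, 1.5, 0.6]
opening: 0.0707
finger_force: 0.0
```

Emit:
drive_tool:
  xyz:
    - [0,0,-5]
    - [0,0,-10]
    - [0,0,-12.5]
    - [0,0,-13.6]
    - [0,0,-13.6]
  turn: [0,0,0,0,0]
  grip: [7,7,7,7,7]

```text
clock: 1.65
tool_pos: [0.4497, 0.1051, 0.0156]
eef_rot: [-2.072, -2.36, 0.003]
ft_force: [0.0, -0.0, 0.7]
opening: 0.0698
finger_force: 0.0
```

Emit:
drive_tool:
  xyz:
    - [0,2,0]
    - [-0.2,3.5,0]
    - [-0.4,5,0]
    - [-0.5,6.5,0]
    - [-0.6,8,0]
    - [-0.8,9.5,0]
    - [-0.9,11,0]
    - [-1,12.5,0]
    - [-1.1,14,0]
    - [-1.2,15.5,0]
  turn: [0,0,0,0,0,0,-0.5,-1,-1.5,-1.5]
  grip: [7,7,7,7,7,7,7,7,7,7]

```text
clock: 2.65
tool_pos: [0.4389, 0.2617, 0.0174]
eef_rot: [2.103, 2.333, 0.002]
ft_force: [0.6, -1.1, 0.2]
opening: 0.07
finger_force: 0.2
```

```bash
cat > pin.py <<'E'
from h import *
import sys
np.set_printoptions(precision=3,suppress=True)
f=grab('top',sys.argv[1]); h=cv2.cvtColor(f['img'],cv2.COLOR_RGB2HSV); m=cv2.inRange(h,(8,70,70),(25,255,255)); k=np.zeros_like(m); k[180:285,180:275]=m[180:285,180:275]
k=cv2.morphologyEx(k,cv2.MORPH_OPEN,np.ones((3,3)))
for c in cv2.findContours(k,0,2)[0]:
    if cv2.contourArea(c)<60: continue
    p=cv2.boxPoints(cv2.minAreaRect(c)); X=np.array([onz(f,q,.024) for q in p]); print(cv2.contourArea(c),X[:,:2].tolist(),X.mean(0))
E
python3 pin.py p1
```

```text
109.5 [[0.5967941796070806, 0.33835699302491523], [0.5970127244990192, 0.295760916160921], [0.539825994572115, 0.29409323797282816], [0.5396180191060971, 0.3365189236632896]] [0.568 0.316 0.024]
```

Emit:
drive_tool:
  xyz:
    - [-0.1,1.5,0]
    - [-0.2,3,0]
    - [-0.3,4.5,0]
    - [-0.4,6,0]
    - [-0.5,7.2,0]
    - [-0.6,8.2,0]
    - [-0.6,8.9,0]
    - [-0.6,9.4,0]
    - [-0.6,9.8,0]
    - [-0.6,9.8,0]
  turn: [0,0,0,0,0,0,0,0,0,0]
  grip: [7,7,7,7,7,7,7,7,7,7]

```text
clock: 3.7
tool_pos: [0.4323, 0.3576, 0.0161]
eef_rot: [2.103, 2.333, -0.002]
ft_force: [0.3, -4.9, 2.2]
opening: 0.07
finger_force: 2.3
```

```bash
python3 pin.py p2
```

```text
241.0 [[0.5855696940000525, 0.4301836354301162], [0.5857860851835386, 0.38765096378252933], [0.5038800695298784, 0.3847327022326337], [0.5036787653309714, 0.42702159010889745]] [0.545 0.407 0.024]
```

Emit:
drive_tool:
  xyz:
    - [0,0.2,0]
    - [0,0.4,0]
    - [0,0.4,0]
    - [0,0.2,0]
    - [0,-0.5,0]
    - [0,-2,0]
    - [0,-5,1]
    - [0,-9,5]
    - [0,-13,10]
  turn: [0,0,0,0,0,0,0,0,0]
  grip: [7,7,7,7,7,7,7,7,7]

```text
clock: 4.65
tool_pos: [0.4312, 0.2389, 0.1005]
eef_rot: [-2.103, -2.333, 0.004]
ft_force: [1.3, 0.2, 0.3]
opening: 0.0705
finger_force: 0.0
```

```bash
python3 pin.py p3; python3 -c "
from h import *
im=cv2.imread('pics/p3.png')[170:300,120:280]; cv2.imwrite('pics/p3c.png',np.clip(cv2.resize(im,None,fx=4,fy=4,interpolation=2)*1.5,0,255).astype('uint8'))"
```

```text
162.0 [[0.5855696940000525, 0.4301836354301162], [0.5857860851835386, 0.38765096378252933], [0.5287082009148042, 0.3856173134617132], [0.5285023402983233, 0.42798010004836373]] [0.557 0.408 0.024]
```

View pics/p3c.png

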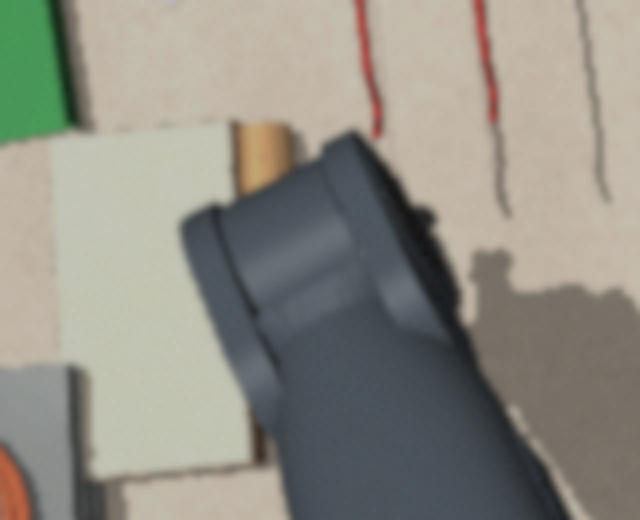

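The view shows the pin (end at (265,155)) lying flush along the slab's side face. Now the tray.

Emit:
drive_tool:
  xyz:
    - [-1.2,-31.3,0]
    - [-1.2,-31.3,0]
    - [-1.2,-31.3,0]
    - [-1.2,-31.3,0]
    - [-1.2,-31.3,0]
    - [-1.2,-31.3,0]
    - [-1.2,-31.3,0]
    - [-1.2,-31.3,0]
    - [-1.2,-31.3,0]
  turn: [-12.2,-12.2,-12.2,-12.2,-12.2,-12.2,-12.2,-12.2,-12.2]
  grip: [5,5,5,5,5,5,5,5,5]

```text
clock: 5.6
tool_pos: [0.4201, -0.0718, 0.1003]
eef_rot: [-2.34, -2.096, -0.0]
ft_force: [-0.4, 1.0, 0.4]
opening: 0.0499
finger_force: 0.0
```

```bash
python3 pin.py p4; python3 - <<'E'
from h import *
np.set_printoptions(precision=3,suppress=True)
f=grab('wrist','w1'); h=cv2.cvtColor(f['img'],cv2.COLOR_RGB2HSV); m=cv2.inRange(h,(20,140,40),(36,255,255))
print(f['s']['tool_pos'], m.mean()/255)
# near wall rim edge: predicted wall points -> sample yellow boundary along x (outside top edge)
for y in (-.13,-.11,-.09,-.05,-.03,-.01):
    v=[]
    for x in np.arange(.39,.46,.001):
        p=proj(f,(x,y,.036)); i=np.round(p).astype(int); v.append(bool(m[i[1],i[0]]) if 0<=i[0]<640 and 0<=i[1]<400 else None)
    k=[i for i,q in enumerate(v) if q]; print(y,p.round(0), .39+k[0]*.001 if k else None, len(k))
E
```

```text
877.5 [[0.5852342772653237, 0.436021501183634], [0.5879296629176763, 0.3891214268722841], [0.3264206701074984, 0.36638688481916676], [0.3238669902686058, 0.4124375553952829]] [0.456 0.401 0.024]
[ 0.42  -0.071  0.1  ] 0.22053515625
-0.13 [380. 287.] 0.41600000000000004 39
-0.11 [379. 264.] 0.41800000000000004 36
-0.09 [378. 240.] 0.42000000000000004 40
-0.05 [375. 185.] 0.42400000000000004 36
-0.03 [373. 155.] 0.427 33
-0.01 [371. 125.] 0.429 31
```

Emit:
drive_tool:
  xyz:
    - [0.5,0,-4]
    - [0.5,0,-7]
    - [0.5,0,-8]
    - [0.5,0,-8]
    - [0.5,0,-8]
    - [0.5,0,-8]
    - [0.5,0,-8]
    - [0.5,0,-8]
    - [0.5,0,-8]
  turn: [0,0,0,0,0,0,0,0,0]
  grip: [5,5,5,0,0,0,0,0,0]
  squeeze: 40

```text
clock: 6.6
tool_pos: [0.4263, -0.0717, 0.0217]
eef_rot: [2.338, 2.096, 0.002]
ft_force: [-1.0, 1.9, 8.4]
opening: 0.0033
finger_force: 39.8
```

Emit:
drive_tool:
  xyz:
    - [0.1,0.5,0.1]
    - [0.3,2,0.1]
    - [0.6,4,0.1]
    - [0.9,6,0.1]
    - [1.2,8,0.1]
    - [1.4,10,0.1]
    - [1.6,12,0.1]
    - [1.8,14,0.1]
    - [2.1,16,0.1]
    - [2.4,18,0.1]
  turn: [0,1,2,3,4,5,6,7,8,9]
  grip: [0,0,0,0,0,0,0,0,0,0]

```text
clock: 7.6
tool_pos: [0.4497, 0.1094, 0.0221]
eef_rot: [2.166, 2.275, 0.001]
ft_force: [-0.3, -1.1, -1.5]
opening: 0.0034
finger_force: 39.0
```

Emit:
drive_tool:
  xyz:
    - [0.3,2,0]
    - [0.6,4,0]
    - [0.9,6,0]
    - [1.1,7.7,0]
    - [1.2,8.8,0]
    - [1.2,9.4,0]
    - [1.2,9.4,0]
    - [1.2,9.4,0]
  turn: [1.5,2.5,3.5,4.5,5.5,5.6,5.6,5.6]
  grip: [0,0,0,0,0,0,0,0]

```text
clock: 8.4
tool_pos: [0.4616, 0.2023, 0.0217]
eef_rot: [-2.054, -2.377, -0.001]
ft_force: [0.3, 2.2, 3.3]
opening: 0.003
finger_force: 39.7
```

```bash
cat > tray.py <<'E'
from h import *
import sys
np.set_printoptions(precision=3,suppress=True)
f=grab('top',sys.argv[1]); h=cv2.cvtColor(f['img'],cv2.COLOR_RGB2HSV); m=cv2.inRange(h,(22,140,40),(36,255,255))
m[:165]=0; m[270:]=0; m[:,:195]=0; m[:,370:]=0
m=cv2.morphologyEx(m,cv2.MORPH_CLOSE,np.ones((7,7)))
c=max(cv2.findContours(m,0,2)[0],key=cv2.contourArea); p=cv2.boxPoints(cv2.minAreaRect(c)); X=np.array([onz(f,q,.036) for q in p])
print(p.round(1).tolist(),'\n',X[:,:2],X.mean(0),np.linalg.norm(np.diff(X,axis=0),axis=1)); d=X[1:]-X[:-1]; print(np.degrees(np.arctan2(d[:,1],d[:,0])))
im=f['img'][150:290,180:340,::-1]; cv2.imwrite(f'pics/{sys.argv[1]}c.png',np.clip(cv2.resize(im,None,fx=4,fy=4,interpolation=2)*1.5,0,255).astype('uint8'))
E
python3 tray.py t1
```

```text
[[208.3000030517578, 174.1999969482422], [263.1000061035156, 166.8000030517578], [272.0, 232.10000610351562], [217.3000030517578, 239.60000610351562]] 
 [[0.68  0.33 ]
 [0.708 0.136]
 [0.476 0.101]
 [0.449 0.292]] [0.578 0.215 0.036] [0.196 0.236 0.193]
[ -81.761 -171.358   98.055]
```

View pics/t1c.png

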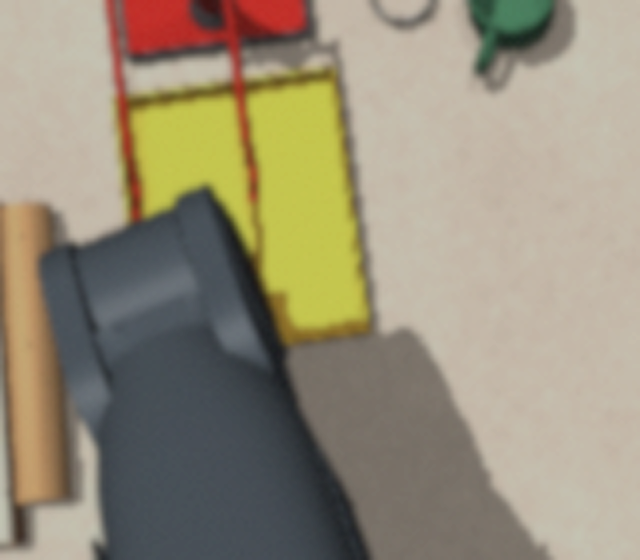

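Emit:
drive_tool:
  xyz:
    - [-0.3,0,0]
    - [-0.3,0,0]
    - [-0.3,0,0]
    - [-0.3,0,0]
    - [-0.3,0,0]
    - [-0.3,0,2]
    - [-0.3,0,6]
    - [-2,-3,10]
    - [-3,-7,14]
    - [-3,-12,18]
  turn: [0,0,0,0,0,0,0,0,0,0]
  grip: [0,0,5,5,5,5,5,5,5,5]

```text
clock: 9.45
tool_pos: [0.4308, 0.1001, 0.1877]
eef_rot: [2.052, 2.379, 0.0]
ft_force: [2.3, -0.5, 0.0]
opening: 0.0503
finger_force: 0.0
```

Emit:
drive_tool:
  xyz:
    - [2,-5,5]
    - [5,-10,10]
    - [8,-15,16]
    - [10,-20,16]
    - [11,-25,16]
    - [12,-30,16]
    - [13.5,-42.2,16]
    - [13.5,-42.2,16]
    - [13.5,-42.2,16]
    - [13.5,-42.2,16]
  turn: [-17.7,-17.7,-17.7,-17.7,-17.7,-17.7,-17.7,-17.7,-17.7,-17.7]
  grip: [5,5,5,5,5,5,5,5,5,5]

```text
clock: 10.45
tool_pos: [0.5666, -0.3232, 0.3459]
eef_rot: [-2.396, -2.032, 0.0]
ft_force: [2.4, 1.1, 1.9]
opening: 0.0498
finger_force: 0.0
```

```bash
python3 tray.py t2; python3 - <<'E'
from h import *
f=grab('wrist','w2'); cv2.imwrite('pics/w2b.png',np.clip(f['img'][:,:,::-1]*1.5,0,255).astype('uint8')); print(f['s']['tool_pos'])
for d in (-.027,.027): print(proj(f,(.567+.16*d,-.342+.987*d,.269)))
E
```

```text
[[208.60000610351562, 175.39999389648438], [263.70001220703125, 168.3000030517578], [272.1000061035156, 233.6999969482422], [217.0, 240.8000030517578]] 
 [[0.676 0.329]
 [0.703 0.134]
 [0.47  0.1  ]
 [0.444 0.293]] [0.573 0.214 0.036] [0.197 0.235 0.194]
[ -82.187 -171.768   97.636]
[ 0.56721143 -0.32911762  0.34375215]
[323.63362258 264.59570444]
[323.17902044 196.52555561]
```

View pics/w2b.png

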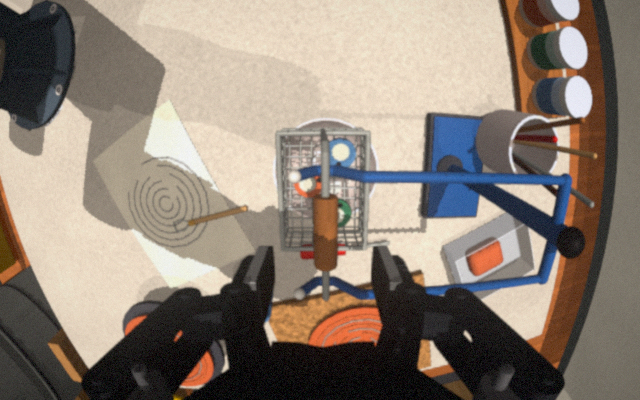

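The wrist view shows the grip upright at (325,197)–(325,269), centred between the fingers in x, with three pendants in the basket.

Emit:
drive_tool:
  xyz:
    - [0,0,0]
    - [0,0,0]
    - [0,0,0]
  turn: [0,0,0]
  grip: [5,5,5]

```text
clock: 10.85
tool_pos: [0.5668, -0.3195, 0.3468]
eef_rot: [2.393, 2.034, 0.0]
ft_force: [-0.5, 0.3, -0.4]
opening: 0.0502
finger_force: 0.0
```

Emit:
drive_tool:
  xyz:
    - [0.1,-2.3,0]
    - [0.1,-2.3,0]
    - [0.1,-2.3,-3]
    - [0.1,-2.3,-6]
    - [0.1,-2.3,-8]
    - [0.1,-2.3,-8.5]
    - [0.1,-2.3,-8.5]
    - [0.1,-2.3,-8.5]
  turn: [0,0,0,0,0,0,0,0]
  grip: [5,5,5,5,5,5,5,5]

```text
clock: 11.65
tool_pos: [0.5684, -0.3436, 0.2627]
eef_rot: [2.393, 2.033, 0.001]
ft_force: [-0.2, 0.0, 0.9]
opening: 0.0502
finger_force: 0.0
```

Emit:
drive_tool:
  xyz:
    - [0,0,0]
    - [0,0,0]
    - [0,0,0]
    - [0,0,0]
    - [0,0,0]
    - [0,0,0]
    - [0,0,0]
  turn: [0,0,0,0,0,0,0]
  grip: [3,2.5,2,1.5,1,1,1]
  squeeze: 60

```text
clock: 12.35
tool_pos: [0.5682, -0.344, 0.2614]
eef_rot: [2.394, 2.032, 0.001]
ft_force: [3.7, -0.4, 5.0]
opening: 0.0163
finger_force: 58.4
```

Emit:
drive_tool:
  xyz:
    - [0,0,0.2]
    - [0,0,0.6]
    - [0,0,1.1]
    - [0,0,1.6]
    - [0,0,2.2]
    - [0,0,2.8]
    - [0,0,3.4]
    - [0,0,3.8]
    - [0,0,4.0]
    - [0,0,4.0]
  turn: [0,0,0,0,0,0,0,0,0,0]
  grip: [1,1,1,1,1,1,1,1,1,1]
  squeeze: 90

```text
clock: 13.35
tool_pos: [0.5681, -0.3439, 0.3013]
eef_rot: [2.395, 2.033, 0.0]
ft_force: [0.2, -0.0, -3.6]
opening: 0.015
finger_force: 87.8
```

```bash
python3 - <<'E'
from h import *
s=env.read_state(); print(s['ft_force'],s['ft_torque'],s['opening'])
t=grab('top','b1');g=grab('scene','b2')
A=np.zeros((480,800,3),np.uint8)
A[:,:400]=cv2.resize(t['img'][135:255,365:465,::-1],(400,480),interpolation=2)
A[:,400:]=cv2.resize(g['img'][170:290,190:290,::-1],(400,480),interpolation=2)
cv2.imwrite('pics/b.png',np.clip(A*1.5,0,255).astype('uint8'))
E
```

```text
[ 0.19058119 -0.04955334 -3.58483243] [ 0.00290688 -0.0271923  -0.02284412] 0.014962902841145945
```

View pics/b.png

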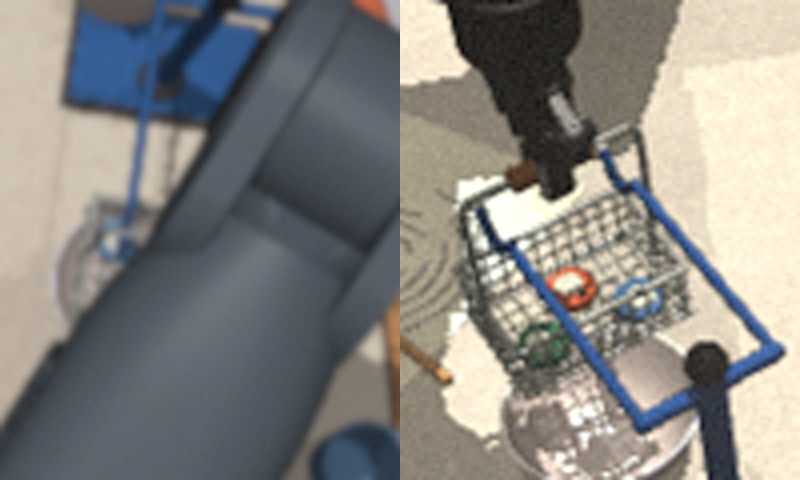

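The basket hangs level in the gripper with all three pendants visible at (570,288), (637,298), (543,343), clear of the blue prongs.

Emit:
drive_tool:
  xyz:
    - [-0.3,0.05,0]
    - [-1,0.15,0]
    - [-2,0.3,0]
    - [-3.2,0.5,0]
    - [-4.5,0.7,0]
    - [-5.8,0.95,0]
    - [-7.2,1.15,0]
    - [-8.5,1.4,0]
    - [-9.5,1.55,0]
    - [-9.9,1.6,0]
  turn: [0,0,0,0,0,0,0,0,0,0]
  grip: [1,1,1,1,1,1,1,1,1,1]

```text
clock: 14.45
tool_pos: [0.468, -0.3276, 0.3013]
eef_rot: [2.395, 2.032, -0.0]
ft_force: [-0.8, -0.8, -2.3]
opening: 0.0154
finger_force: 88.0
```

Emit:
drive_tool:
  xyz:
    - [0,0.4,0]
    - [0,1.2,0]
    - [0,2.5,0]
    - [0,4,0]
    - [0,5.8,0]
    - [0,7.7,0]
    - [0,9.7,0]
    - [0,11.7,0]
    - [0,13.7,0]
    - [0,15.7,0]
  turn: [0,0,0.5,1,1.5,2,2.7,3.4,4.1,4.8]
  grip: [1,1,1,1,1,1,1,1,1,1]

```text
clock: 15.45
tool_pos: [0.4687, -0.1687, 0.3012]
eef_rot: [2.306, 2.133, 0.0]
ft_force: [-0.5, 0.0, -2.4]
opening: 0.0153
finger_force: 88.0
```

Emit:
drive_tool:
  xyz:
    - [0,2,0]
    - [0,4,0]
    - [0,6,0]
    - [0,8,0]
    - [0,10,0]
    - [0,12,0]
    - [0,14,0]
    - [0,16,0]
    - [0,18,0]
    - [0,20,0]
  turn: [0.7,1.4,2.1,2.8,3.5,4.2,4.9,5.6,6.3,7]
  grip: [1,1,1,1,1,1,1,1,1,1]

```text
clock: 16.45
tool_pos: [0.4682, 0.0311, 0.3012]
eef_rot: [2.171, 2.27, 0.0]
ft_force: [-0.6, 0.4, -2.9]
opening: 0.0152
finger_force: 88.0
```

Emit:
drive_tool:
  xyz:
    - [0,2,0]
    - [0,4,0]
    - [0,6,0]
    - [0,8,0]
    - [0,10,0]
    - [0,12,0]
    - [0,13.7,0]
    - [0,15.2,0]
    - [0,16.2,0]
    - [0,16.6,0]
  turn: [0.7,1.4,2.1,2.8,3.5,4.2,4.9,5.6,6,6]
  grip: [1,1,1,1,1,1,1,1,1,1]

```text
clock: 17.45
tool_pos: [0.4686, 0.1962, 0.301]
eef_rot: [-2.05, -2.38, 0.0]
ft_force: [-0.0, -0.5, -3.5]
opening: 0.0151
finger_force: 88.0
```

Emit:
drive_tool:
  xyz:
    - [0,0,0]
    - [0,0,0]
    - [0,0,0]
  turn: [0,0,0]
  grip: [1,1,1]

```text
clock: 17.75
tool_pos: [0.469, 0.1946, 0.3011]
eef_rot: [2.053, 2.378, -0.0]
ft_force: [0.4, -0.4, -2.9]
opening: 0.0151
finger_force: 88.0
```

```bash
python3 - <<'E'
from h import *
np.set_printoptions(precision=4,suppress=True)
s=env.read_state(); print(s['tool_pos'],s['eef_rot'],s['ft_force'],s['ft_torque'])
t=grab('wrist','r1');g=grab('scene','r2')
for nm,f in(('w',t),('s',g)):
    for x,y in((-.024,-.045),(-.024,.045)):
        a=np.radians(8.4);c,q=np.cos(a),np.sin(a); X=(.574+c*x-q*y,.216+q*x+c*y,.28); print(nm,X,proj(f,X))
A=np.zeros((480,800,3),np.uint8)
A[:,:]=0
A[:400,:400]=t['img'][:,150:550,::-1]
A[:,400:]=cv2.resize(g['img'][85:229,310:430,::-1],(400,480),interpolation=2)
cv2.imwrite('pics/r.png',np.clip(A*1.5,0,255).astype('uint8'))
E
```

```text
[0.469  0.1946 0.3011] [ 2.0526  2.3782 -0.0001] [ 0.4432 -0.4352 -2.9205] [ 0.0082  0.0053 -0.0138]
w (np.float64(0.5568312002941967), np.float64(0.16797675233116766), 0.28) [449.8058 300.0743]
w (np.float64(0.5436837277235796), np.float64(0.2570112622978366), 0.28) [473.1745 160.0583]
s (np.float64(0.5568312002941967), np.float64(0.16797675233116766), 0.28) [358.5866 132.2133]
s (np.float64(0.5436837277235796), np.float64(0.2570112622978366), 0.28) [374.1001 118.7175]
```

View pics/r.png

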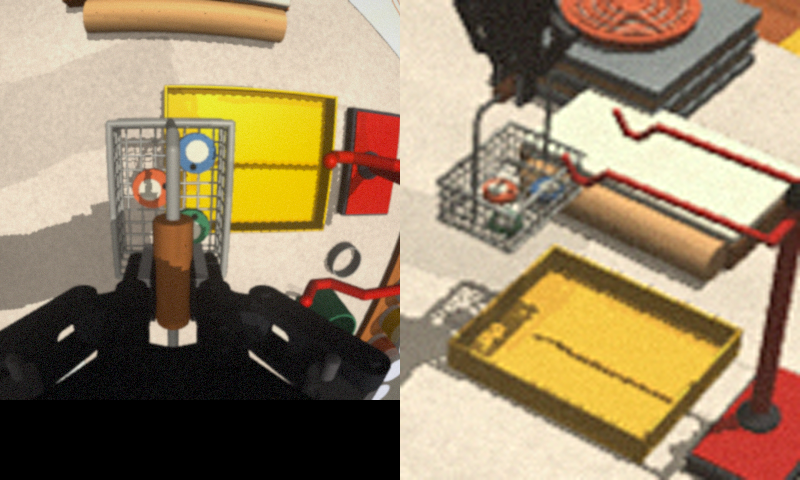

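The wrist view shows prong tips at (475,160) and (452,299), matching prediction; pendants all in the basket, grip ends at rows 217 and 327.

```bash
python3 - <<'E'
from h import *
np.set_printoptions(precision=3,suppress=True)
f=load('r1'); R=cv2.Rodrigues(np.array(f['s']['eef_rot'],float))[0]; p=np.array(f['s']['tool_pos'])
# grip ends: tool-x offset d on grip axis plane
for d in (-.032,-.03,-.028,-.026,-.024,.024,.026,.028,.03,.032): print(d,proj(f,p+R@[d,0,-.008]), proj(f,p+R@[d,0,-.017]))
print(R[:,0])
E
```

```text
-0.032 [320.015 328.184] [319.884 339.806]
-0.03 [319.995 325.321] [319.861 336.92 ]
-0.028 [319.974 322.412] [319.838 333.983]
-0.026 [319.954 319.456] [319.815 330.995]
-0.024 [319.933 316.453] [319.791 327.954]
0.024 [319.424 229.22 ] [319.205 237.783]
0.026 [319.404 224.944] [319.181 233.279]
0.028 [319.384 220.621] [319.158 228.718]
0.03 [319.364 216.251] [319.134 224.099]
0.032 [319.344 211.834] [319.111 219.425]
[-0.146  0.989 -0.   ]
```

Emit:
drive_tool:
  xyz:
    - [0.3,0.4,0]
    - [1.2,0.6,0]
    - [2.5,0.8,0]
    - [4,1.05,0]
    - [5.5,1.25,0]
    - [7,1.5,0]
    - [8.4,1.7,0]
    - [9.5,1.85,0]
    - [10.2,1.95,0]
    - [10.5,2,0]
  turn: [0,0,0,0,0,0,0,0,0,0]
  grip: [1,1,1,1,1,1,1,1,1,1]

```text
clock: 18.85
tool_pos: [0.5747, 0.2152, 0.3005]
eef_rot: [-2.052, -2.379, 0.001]
ft_force: [0.3, -0.2, -2.5]
opening: 0.0151
finger_force: 88.1
```

Emit:
drive_tool:
  xyz:
    - [0,0,0]
    - [0,0,-0.4]
    - [0,0,-0.9]
    - [0,0,-1.4]
    - [0,0,-1.9]
    - [0,0,-2.3]
    - [0,0,-2.6]
    - [0,0,-2.8]
    - [0,0,-2.8]
  turn: [0,0,0,0,0,0,0,0,0]
  grip: [1,1,1,1,1,1,1,1,1]

```text
clock: 19.75
tool_pos: [0.5739, 0.2151, 0.2729]
eef_rot: [-2.052, -2.379, 0.0]
ft_force: [0.3, 0.4, -2.4]
opening: 0.0152
finger_force: 88.1
```

```bash
python3 - <<'E'
from h import *
s=env.read_state(); print(s['tool_pos'],s['ft_force'])
t=grab('wrist','d1');g=grab('scene','d2')
A=np.zeros((600,800,3),np.uint8)
A[:400,:400]=t['img'][:,150:550,::-1]
A[:,400:]=cv2.resize(g['img'][90:210,340:420,::-1],(400,600),interpolation=2)
cv2.imwrite('pics/d.png',np.clip(A*1.5,0,255).astype('uint8'))
E
```

```text
[0.57387854 0.21513179 0.27285675] [ 0.2964157   0.3518019  -2.35425274]
```

View pics/d.png

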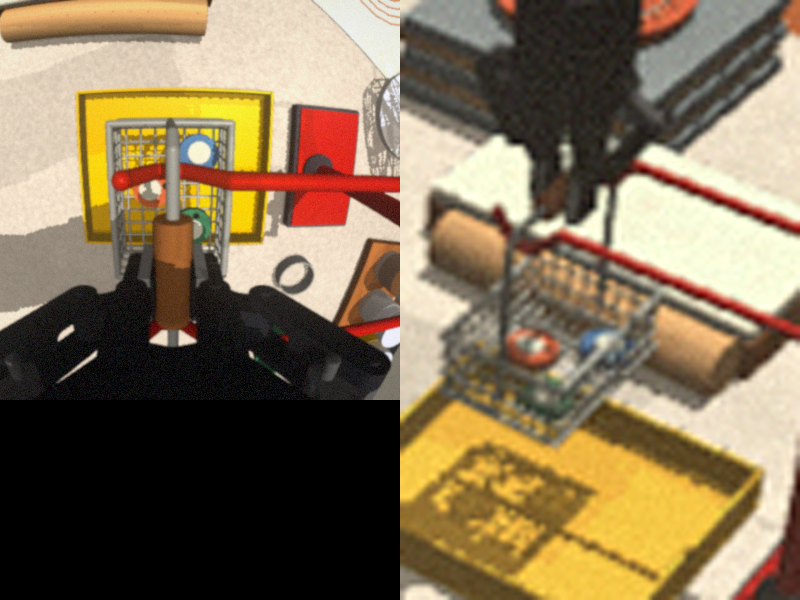

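Wire lies above the dips of both red prongs (prong at row 178 between grip end and bail upright), basket level over the tray.

Emit:
drive_tool:
  xyz:
    - [0,0,-0.3]
    - [0,0,-0.6]
    - [0,0,-0.8]
    - [0,0,-1.0]
    - [0,0,-1.1]
    - [0,0,-1.1]
    - [0,0,-1.1]
  turn: [0,0,0,0,0,0,0]
  grip: [1,1,1,1,1,1,1]

```text
clock: 20.55
tool_pos: [0.574, 0.2152, 0.2622]
eef_rot: [2.052, 2.379, 0.0]
ft_force: [-0.1, 0.8, -2.3]
opening: 0.0154
finger_force: 88.1
```

Emit:
drive_tool:
  xyz:
    - [0,0,-0.1]
    - [0,0,-0.15]
    - [0,0,-0.2]
    - [0,0,-0.2]
    - [0,0,-0.2]
  turn: [0,0,0,0,0]
  grip: [1,1,1,1,1]

```text
clock: 21.05
tool_pos: [0.5742, 0.2153, 0.2613]
eef_rot: [2.051, 2.378, 0.003]
ft_force: [-2.2, -1.3, 10.8]
opening: 0.0154
finger_force: 89.6
```

Emit:
drive_tool:
  xyz:
    - [0,0,0.1]
    - [0,0,0.1]
    - [0,0,0.1]
    - [0,0,0.1]
    - [0,0,0.1]
    - [0,0,0.1]
    - [0,0,0.1]
    - [0,0,0.1]
    - [0,0,0.1]
    - [0,0,0.1]
  turn: [0,0,0,0,0,0,0,0,0,0]
  grip: [1,1,1.8,2,2.3,2.8,3.5,4.2,5,5]
  squeeze: 20

```text
clock: 22.05
tool_pos: [0.574, 0.2152, 0.2611]
eef_rot: [-2.052, -2.379, -0.0]
ft_force: [0.8, 0.6, -0.3]
opening: 0.0499
finger_force: 0.0
```

Emit:
drive_tool:
  xyz:
    - [0,0,0.5]
    - [0,0,1.5]
    - [0,0,3]
    - [0,0,5]
    - [0,0,7]
    - [0,0,9]
    - [-4,-2,10]
    - [-8,-4,10]
    - [-12,-8,10]
    - [-16,-13,10]
  turn: [0,0,0,0,0,0,0,0,0,0]
  grip: [5,5,5,5,5,5,5,5,5,5]

```text
clock: 23.05
tool_pos: [0.4252, 0.1005, 0.3618]
eef_rot: [2.049, 2.38, 0.001]
ft_force: [0.3, -0.7, 1.8]
opening: 0.0499
finger_force: 0.0
```

Emit:
drive_tool:
  xyz:
    - [-3,-5,0]
    - [-4,-10,0]
    - [-4,-15,0]
    - [-4,-18,0]
    - [-4,-18,0]
    - [-4,-18,0]
    - [-4,-18,0]
    - [-4,-18,0]
    - [-4,-18,0]
    - [-4,-18,0]
  turn: [0,0,0,0,0,0,0,0,0,0]
  grip: [5,5,5,5,5,5,5,5,5,5]

```text
clock: 24.05
tool_pos: [0.387, -0.0783, 0.3611]
eef_rot: [-2.05, -2.38, -0.0]
ft_force: [0.3, -0.5, -0.4]
opening: 0.0499
finger_force: 0.0
```

```bash
python3 pin.py e0; python3 tray.py e1; python3 - <<'E'
from h import *
t=grab('top','e2');g=grab('scene','e3'); 
import time
A=np.zeros((600,800,3),np.uint8)
A[:,:400]=cv2.resize(t['img'][130:280,190:290,::-1],(400,600),interpolation=2)
A[:,400:]=cv2.resize(g['img'][90:240,340:440,::-1],(400,600),interpolation=2)
cv2.imwrite('pics/e.png',np.clip(A*1.5,0,255).astype('uint8'))
g2=grab('scene','e4'); print(np.abs(g2['img'][90:240,330:440].astype(int)-g['img'][90:240,330:440]).mean())
E
```

```text
159.5 [[0.5644880046456897, 0.21143621064502893], [0.5781394751343942, 0.11592489490454502], [0.5172301495864242, 0.10667458840262911], [0.5037157635079561, 0.2017931108863374]] [0.541 0.159 0.024]
884.5 [[0.5852109283924245, 0.43622831443326654], [0.5880031927249135, 0.38917767683572774], [0.3264735028237144, 0.3659619847907572], [0.3238266089843545, 0.41216082808170645]] [0.456 0.401 0.024]
135.5 [[0.5936248630918447, 0.2566069533643872], [0.5939337490909, 0.19623400048992215], [0.5474378716106348, 0.195202153993212], [0.5471411667808617, 0.2553786468849834]] [0.571 0.226 0.024]
83.0 [[0.6048718668964713, 0.16447501883901727], [0.6051104025969345, 0.1182411589075941], [0.5621009995572624, 0.1175223670580042], [0.5618710977275904, 0.16361711638468127]] [0.583 0.141 0.024]
80.5 [[0.6221954883704658, 0.2929381747369024], [0.6225304714472699, 0.2289024801323788], [0.600949415458371, 0.22837518920882338], [0.6006204497612377, 0.2923143725147427]] [0.612 0.261 0.024]
[[208.5, 175.5], [263.6000061035156, 168.3000030517578], [272.20001220703125, 233.6999969482422], [217.0, 240.89999389648438]] 
 [[0.676 0.33 ]
 [0.703 0.134]
 [0.47  0.1  ]
 [0.444 0.292]] [0.573 0.214 0.036] [0.197 0.235 0.194]
[ -82.107 -171.69    97.715]
2.692747474747475
```

View pics/e.png

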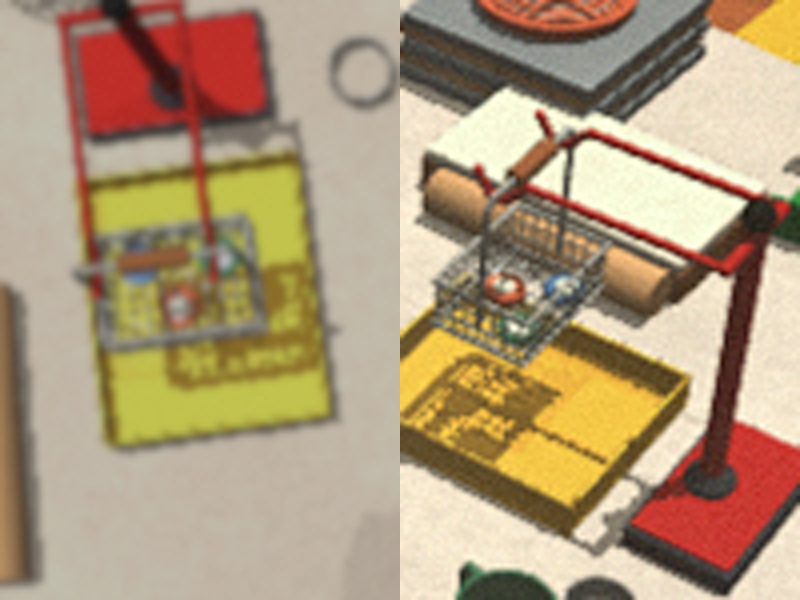

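The basket hangs on both red prongs over the tray, with three pendants inside and the pin along the slab. I'll wait briefly and confirm that it is still.

Emit:
drive_tool:
  xyz:
    - [0,0,0]
    - [0,0,0]
    - [0,0,0]
    - [0,0,0]
    - [0,0,0]
    - [0,0,0]
    - [0,0,0]
    - [0,0,0]
    - [0,0,0]
    - [0,0,0]
  turn: [0,0,0,0,0,0,0,0,0,0]
  grip: [5,5,5,5,5,5,5,5,5,5]

```text
clock: 25.3
tool_pos: [0.3869, -0.0789, 0.3611]
eef_rot: [-2.052, -2.379, 0.0]
ft_force: [-0.3, -0.2, 0.4]
opening: 0.0501
finger_force: 0.0
```

```bash
python3 - <<'E'
from h import *
a=grab('scene')['img'].astype(int); b=load('e4')['img'].astype(int); d=np.abs(a-b)
print('basket',d[130:185,345:400].mean(),'static',d[260:330,330:420].mean())
print(env.sign_off())
E
```

```text
basket 2.769476584022039 static 2.537301587301587
the job is handed in; nothing more can be done
None
```

I handed the job in at about 25 s: the pin lies along the slab, the tray is under the red prongs, and the basket hangs still on both prongs with all three pendants; I viewed 11 pictures, one over the limit of 10.

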